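# Grade the mixed bearing balls

### The job

The steel jug holds loose bearing balls of two sizes, mixed together. Pick it up and pour all the balls onto the sloping rods of the grading tray, so that every small ball drops through into the pan under the rods and every large one rolls down into the front trough. Then stand the empty jug upright on the bench again, and do not push the feeler gauge or the sprocket about.

Things in the scene. Friction and masses are not known exactly. Their poses are not given: they have to be found in the camera images.
- jug: bright steel jug, 0.2 kg, loose, 90 mm tall; round, outside 67 mm across at the foot, 79 at the rim, walls 2.5 thick; balls 35 deep. Origin under it on its axis, z up. Flat-sided black rubber upright grip at its -y side: 14 mm wide (x), y = -56 to -76, z = 14 to 82, 20 mm clear of the wall; fingers close on it along x. It starts towards the right or the robot
- grader: ball grading tray: heavy grey steel box, does not move. Origin on the bench; in its frame front face (robot side at yaw 0) x = -133 mm, back x = +93, sides y = +-78. Walls 115 tall from the back to x = -35, then sloping to 58 at the front. 14 mm balls fall through its rod deck into the pan, 22 mm ones roll forward on it into the trough
- pour_zone (a point): where to pour: top of the rod deck, in its upper half, 62 mm above the bench, at x = +25 mm in the grader's frame, axes as the grader's. Deck: six 5 mm rods along x, 17 mm clear slots, inside width 150; slopes 14 degrees down to the front, from rod centre height 77 mm at the back wall to 36 at its end at x = -70 mm (grader frame)
- pan (a point): middle of the pan's floor under the rod deck, 9 mm above the bench, axes as the grader's; pan reaches 80 mm either way along x, 75 mm along y; a 28 mm high cross wall parts it from the trough
- trough (a point): middle of the open front trough, 9 mm above the bench, axes as the grader's; its floor is a low ridge along x (20 mm high) that sheds balls to both sides; trough reaches 29 mm either way along x, 75 mm along y
- large_ball_0: large polished, oiled steel bearing ball, 22 mm diameter, 44 g; origin at its centre; starts in the jug
- large_ball_1: large polished, oiled steel bearing ball, 22 mm diameter, 44 g; origin at its centre; starts in the jug
- large_ball_2: large polished, oiled steel bearing ball, 22 mm diameter, 44 g; origin at its centre; starts in the jug
- large_ball_3: large polished, oiled steel bearing ball, 22 mm diameter, 44 g; origin at its centre; starts in the jug
- small_ball_0: small polished, oiled steel bearing ball, 14 mm diameter, 11 g; origin at its centre; starts in the jug
- small_ball_1: small polished, oiled steel bearing ball, 14 mm diameter, 11 g; origin at its centre; starts in the jug
- small_ball_2: small polished, oiled steel bearing ball, 14 mm diameter, 11 g; origin at its centre; starts in the jug
- small_ball_3: small polished, oiled steel bearing ball, 14 mm diameter, 11 g; origin at its centre; starts in the jug
- small_ball_4: small polished, oiled steel bearing ball, 14 mm diameter, 11 g; origin at its centre; starts in the jug
- feeler_gauge: bystander: folded feeler gauge, 19 x 104 x 10 mm, lying on the bench, about along y, near the front edge; origin under its centre. Fixed surroundings to keep clear of: a window sill overhangs the bench beyond y = 0.42 m (0.12 m up, the window stands above it), the vice stands right of y = -0.20 m (x 0.3 to 0.58, up to 0.2 m high)
- sprocket: bystander: toothed sprocket lying flat, 69 mm across, 13 mm high, in front of the tool case; origin under its centre. The fixed tool case behind (x over 0.65 m, y 0.05 to 0.42) is up to 0.25 m high

How it is judged:
By the outcome, as a careful person would: the job done as asked, in the order asked, and still so for the second after the job is handed in, with the robot touching nothing.
It also fails if it takes over 53 s, if anything falls off the work surface, if the arm or the gripper's body presses on something with over 40 N, if the wrist force passes 120 N, or if a joint passes its speed limit or range.

### The arm

A 6-joint arm with a two-finger parallel gripper is mounted at the origin on a cart in front of the work surface, level with it; the furniture and walls round the work are solid. World frame = base frame: x ahead of the robot, y to its left, z up, the work surface at z = 0. Lengths are in m, angles in rad, forces in N, time in s.
With the tool pointing down it reaches from about 0.375 to 0.975 m from the base axis. Payload 3.8 kg.
Tool frame: the origin (TCP) lies at the very end of the fingers, on their centre line; the grasp point (between the pads) lies bot.hold_point_z behind it (bot.hold_point_z is the distance from the TCP to the grasp point, in m); z points along the fingers, y is the line along which they close (so a half turn about z gives the same grasp; the last joint's range is limited). The gripper opens to 85 mm and grips with 20 to 120 N. Pads are 22 mm wide; open, the fingers measure 114 mm over their backs; the gripper's body (76 mm by 85 mm) begins 54 mm behind the grasp point. The pads swing forward as they close: fully open they stand 13 mm farther back than shut.
Start: joints at [-1.226, 0.264, 1.604, -0, 1.274, -0.037], TCP at [0.251, -0.626, 0.231] pointing down, gripper open.
Joint ranges: [-2.63, 2.63], [-0.94, 2.18], [0.31, 2.57], [-1.31, 4.45], [0, 2.66], [-2.55, 2.55]. Speed limits (rad/s): [2.57, 2.57, 3.14, 3.14, 3.14, 3.14].

### API

Orientations are given as a rotation vector (axis times angle).
In Python, from workcell import bot, read_camera, camera_info, finish_job gives the robot as it stands (bot), with the cameras as plain functions and the job as plain functions.
- The arm moves only by the shell command python3 jog.py [OPENING] [FORCE], which reads ROWS from standard input. ROWS is a JSON object with one list for each field, all of the same length, 1 to 5, a row being the entries at one place: dx, dy, dz (the shift in shares of the most that a row can go, 1 being 62.5 mm), twist (a turn about the tool's z in fractions of the full range, 1 being 4 rad); each row shifts and turns the commanded pose from where the row before left it, along the tool's axes as they then stand; what a row does not reach is not made up. A row lasts 1/8 s, in which the tool goes at most 0.0625 m and 0.188 rad, less where a joint would pass 70% of its speed; a pose out of reach is approached as far as the arm can. OPENING is the opening from 0.0 (shut) to 1.0 (fully open), set as the command begins (- or left out keeps the last). The fingers move at their own pace and stop on an object; FORCE is the grip in N (left out, the last holds). Time passes only in rows, so rows that do not move let the fingers close. It prints the time, the measured TCP pose, the force, the opening and the grip force at its end. Shift and turn numbers lie between -1 and 1, and a call with a number outside is refused. Input that does not fit is refused with a message, and nothing moves.
- bot.read_state(): the state, without advancing time (a new reading comes with each control period).
- read_camera(name): name is "scene" or "side" or "wrist"; returns the picture (480x640x3 uint8, red, green, blue); there is no depth.
- camera_info(name): a dict with "intrinsics" (3x3 intrinsics, pixels), "k1" (the pictures are not rectified: a ray, as slopes to the right and down, at radius r is drawn at 1 + k1 r^2 times it, then the intrinsics apply), "extrinsics" (4x4, takes a point from camera to world coordinates). Camera axes: x right, y down, z forward; pixel columns grow to the right and rows downward; lengths in m; the calibration is good to about 2 mm. A picture is of the moment at which its call begins: read the wrist's pose just before it. camera_info takes no time and is no camera call; for the wrist camera it gives the pose at the moment of the call.
- finish_job(): hands the job in; it is judged then, once.
The state is a dict: "time": time; "q": joint angles; "joint_vel": joint speeds; "joint_torque": joint torques, N m; "tool_pos": TCP position; "tcp_rot": TCP orientation; "wrist_force": force on the tool from outside, world axes, zero at the start; "torque": the same for the moment, N m; "width": opening from 0.0 (shut) to 1.0 (fully open); "grip_force": force on a finger pad.
Only numpy, scipy, OpenCV 4.12 (cv2) and the standard library are available. Lean on these libraries where they do the work, as an engineer would, in place of code of your own. Each camera call takes 0.05 s, during which the arm holds its last target. There are 200 camera calls.

## Working session

There is one attempt and no reset: what is moved stays moved. The work goes in short steps, Python scripts to look and compute and a shell command to move; the robot and the scene stay as the last step left them, time stands still between calls to the robot, and variables do not carry over. Pictures are saved under pics/ and viewed, at most 10 in all, crops included, and the job is handed in when it is done.

```bash
ls; mkdir -p pics
python3 - <<'E'
from workcell import bot, read_camera, camera_info, finish_job
import cv2,numpy as np
np.set_printoptions(precision=4,suppress=True)
for n in("scene","side","wrist"):
    i=camera_info(n);print(n,i)
a=read_camera("scene");b=read_camera("side")
cv2.imwrite("pics/a.png",a[:,:,::-1]);cv2.imwrite("pics/b.png",b[:,:,::-1])
print(bot.read_state(),bot.hold_point_z)
E
```

```text
jog.py
pics
workcell.py
scene {'intrinsics': array([[466.6479,   0.    , 316.1926],
       [  0.    , 466.6479, 232.8647],
       [  0.    ,   0.    ,   1.    ]]), 'k1': -0.12500152556206376, 'extrinsics': array([[ 0.8264, -0.4902,  0.277 ,  0.2603],
       [-0.563 , -0.7265,  0.394 , -0.1615],
       [ 0.0081, -0.4816, -0.8764,  0.8085],
       [ 0.    ,  0.    ,  0.    ,  1.    ]])}
side {'intrinsics': array([[481.8014,   0.    , 317.8001],
       [  0.    , 481.8014, 242.7076],
       [  0.    ,   0.    ,   1.    ]]), 'k1': -0.06730603844034372, 'extrinsics': array([[ 0.9972, -0.0463,  0.0595,  0.4186],
       [-0.0753, -0.621 ,  0.7802, -0.541 ],
       [ 0.0008, -0.7825, -0.6227,  0.6438],
       [ 0.    ,  0.    ,  0.    ,  1.    ]])}
wrist {'intrinsics': array([[330.9483,   0.    , 321.4055],
       [  0.    , 330.9483, 235.2979],
       [  0.    ,   0.    ,   1.    ]]), 'k1': -0.06250164697370575, 'extrinsics': array([[ 0.3714, -0.8791, -0.2988,  0.3285],
       [-0.9285, -0.3523, -0.1178, -0.5953],
       [-0.0017,  0.3212, -0.947 ,  0.372 ],
       [ 0.    ,  0.    ,  0.    ,  1.    ]])}
{'time': 0.1, 'q': array([-1.2259,  0.2647,  1.6053,  0.    ,  1.2737, -0.0369]), 'joint_vel': array([-0.001 , -0.0016, -0.0031, -0.0006,  0.0006,  0.0016]), 'joint_torque': array([ -0.0008, -51.6707, -36.859 ,   0.    ,   0.0063,   0.    ]), 'tool_pos': array([ 0.2513, -0.6258,  0.23  ]), 'tcp_rot': array([-3.0825, -0.5957,  0.0005]), 'wrist_force': array([-0.4641,  0.0015,  0.3237]), 'torque': array([ 0.0518, -0.0121, -0.0354]), 'grip_force': 0.0, 'width': 0.9994345541609195} 0.0187
```

View pics/a.png

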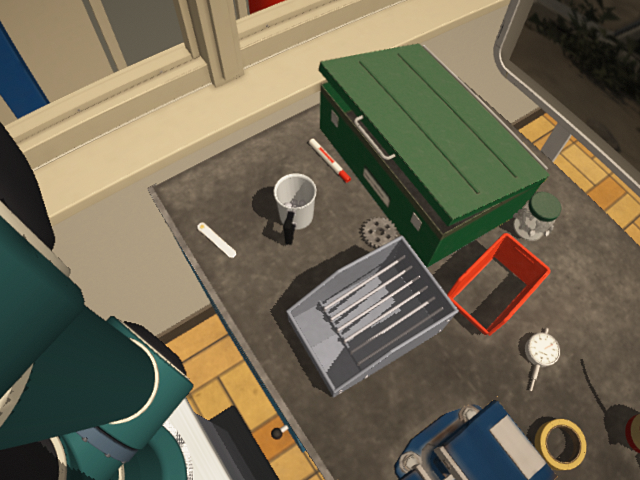

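View pics/b.png

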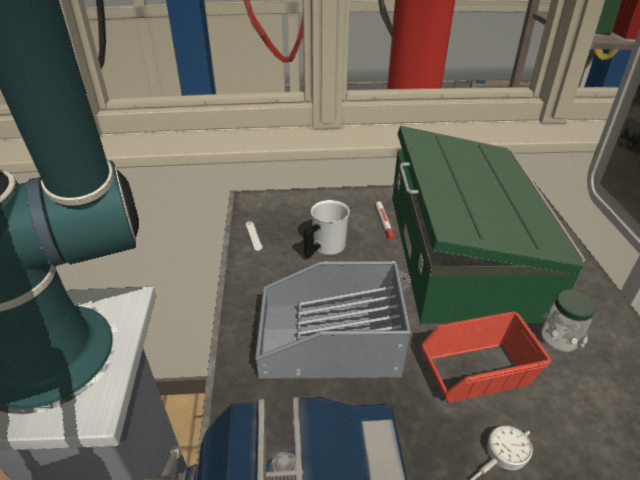

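The scene view shows the jug's rim centred near (295,188), with its black handle below it at (289,228). The feeler gauge is at (216,239) and the sprocket at (378,232). The grader's back-top corners are near (403,238) and (457,312). The side view shows the jug at (330,228) and its handle at (311,238). I can only turn about tool z, so I'll have to tilt the jug by pivoting it in the grip. Next I'll measure.

```bash
cat > h.py <<'E'
import numpy as np,cv2
from workcell import bot, read_camera, camera_info, finish_job
np.set_printoptions(precision=4,suppress=True)
def und(i,uv):
    K=i["intrinsics"]; d=np.array([i["k1"],0,0,0,0.])
    return cv2.undistortPoints(np.array(uv,float).reshape(-1,1,2),K,d,criteria=(3,50,1e-9)).reshape(-1,2)
def ray(i,uv,z):
    E=i["extrinsics"]; p=und(i,uv); d=np.c_[p,np.ones(len(p))]@E[:3,:3].T; o=E[:3,3]
    return o+d*((z-o[2])/d[:,2])[:,None]
def proj(i,P):
    E=i["extrinsics"]; c=(np.atleast_2d(P)-E[:3,3])@E[:3,:3]; s=c[:,:2]/c[:,2:]
    s=s*(1+i["k1"]*(s**2).sum(1))[:,None]; K=i["intrinsics"]
    return s*[K[0,0],K[1,1]]+K[:2,2]
E
python3 - <<'E'
from h import *
i=camera_info("scene");j=camera_info("side")
a=cv2.imread("pics/a.png");b=cv2.imread("pics/b.png")
for n,c,im,(x,y,w,h) in(("scene",i,a,(265,165,65,90)),("side",j,b,(290,190,70,75))):
    r=im[y:y+h,x:x+w].astype(int)
    g=((r.max(2)<38)).astype(np.uint8)
    k,l,s,ce=cv2.connectedComponentsWithStats(g)
    for q in range(1,k):
        if s[q,4]>40: print(n,"dark",s[q]+[x,y,0,0,0],ce[q]+[x,y])
A=cv2.resize(a[160:260,190:340],None,fx=5,fy=5,interpolation=2)[:,:750]
cv2.imwrite("pics/ac.png",A)
B=cv2.resize(b[190:390,240:420],None,fx=3,fy=3,interpolation=2)
cv2.imwrite("pics/bc.png",B)
print(ray(i,[[403,238],[457,312]],.115)); print(ray(i,[[288,312],[335,392]],.058))
print(ray(i,[[295,188]],.09),ray(j,[[330,212]],.09))
E
```

```text
scene dark [283 212  12  32 244] [288.3566 228.5615]
side dark [302 225  18  33 341] [309.1554 240.783 ]Traceback (most recent call last):
  File "<stdin>", line 14, in <module>
  File "h.py", line 8, in ray
    E=i["extrinsics"]; p=und(i,uv); d=np.c_[p,np.ones(len(p))]@E[:3,:3].T; o=E[:3,3]
                         ~~~^^^^^^
  File "h.py", line 6, in und
    return cv2.undistortPoints(np.array(uv,float).reshape(-1,1,2),K,d,criteria=(3,50,1e-9)).reshape(-1,2)
           ~~~~~~~~~~~~~~~~~~~^^^^^^^^^^^^^^^^^^^^^^^^^^^^^^^^^^^^^^^^^^^^^^^^^^^^^^^^^^^^^
cv2.error: OpenCV(4.12.0) :-1: error: (-5:Bad argument) in function 'undistortPoints'
> Overload resolution failed:
>  - undistortPoints() got an unexpected keyword argument 'criteria'
>  - undistortPoints() got an unexpected keyword argument 'criteria'
```

View pics/ac.png

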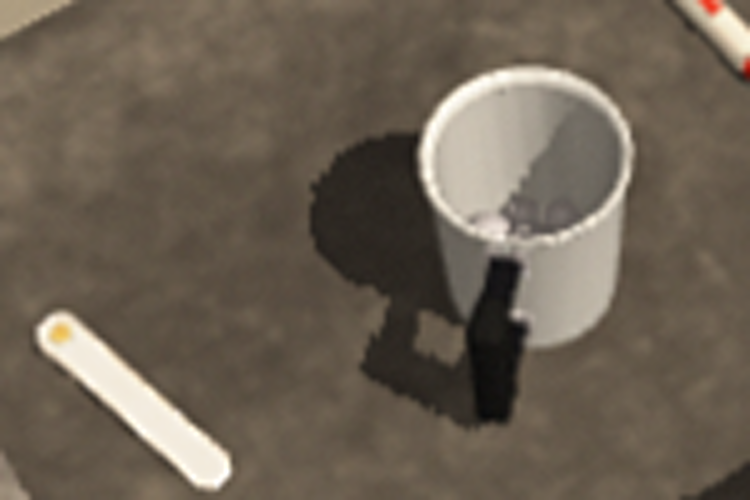

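View pics/bc.png

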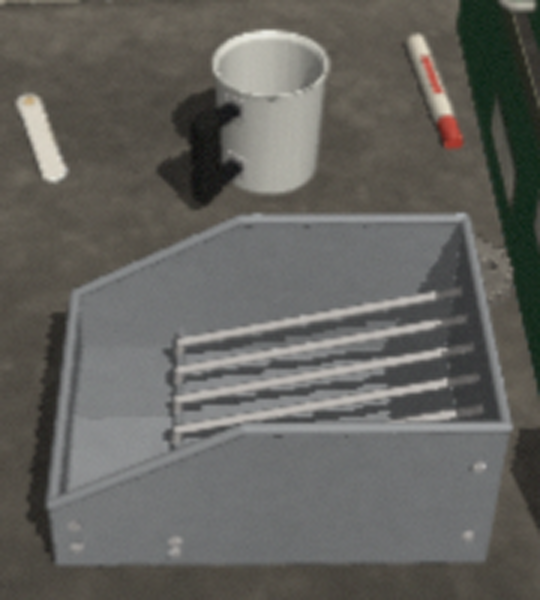

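The scene crop shows the rim centre at about (295.3,191.2) and the handle's top at about (289,225). In the side crop the rim centre is (330.2,211.7) and the handle's top is (309,228). The grader's corners there are (395,262), (409,332), (321,262), (320,332), (264,288) and (257,356).

```bash
sed -i 's/cv2.undistortPoints(\(.*\),criteria=(3,50,1e-9))/cv2.undistortPointsIter(\1,None,None,(3,50,1e-9))/' h.py
python3 - <<'E'
from h import *
i=camera_info("scene");j=camera_info("side")
print("rim",ray(i,[[295.3,191.2]],.09),ray(j,[[330.2,211.7]],.09))
print("handle top",ray(i,[[289.2,224]],.082),ray(j,[[309,228.3]],.082))
print("handle bottom side",ray(j,[[307.7,254]],.014), ray(i,[[288.5,242]],.014))
print("side grader .115",ray(j,[[395,262],[409,332.3],[321,262.3],[320,332.3]],.115));print("front .058",ray(j,[[264.3,287.7],[257.3,356]],.058))
print("scene grader",ray(i,[[403,238],[457,312]],.115)); print(ray(i,[[288,312],[335,392]],.058))
print("gauge",ray(i,[[200,225],[233,254]],.01),"sprocket",ray(i,[[378,232]],.013))
g=cv2.imread("pics/a.png")[165:255,265:330].astype(int); m=((g.max(2)>150)).astype(np.uint8)
E
```

```text
rim [[0.5049 0.2558 0.09  ]] [[0.5039 0.2509 0.09  ]]
handle top [[0.46   0.2072 0.082 ]] [[0.4586 0.2092 0.082 ]]
handle bottom side [[0.4554 0.2128 0.014 ]] [[0.456  0.2089 0.014 ]]
side grader .115 [[ 0.5947  0.06    0.115 ]
 [ 0.5841 -0.0939  0.115 ]
 [ 0.4705  0.0686  0.115 ]
 [ 0.4568 -0.084   0.115 ]]
front .058 [[ 0.3717  0.074   0.058 ]
 [ 0.3626 -0.0746  0.058 ]]
scene grader [[ 0.5959  0.0597  0.115 ]
 [ 0.5834 -0.0917  0.115 ]]
[[ 0.3725  0.0768  0.058 ]
 [ 0.3618 -0.0756  0.058 ]]
gauge [[0.3318 0.341  0.01  ]
 [0.355  0.2483 0.01  ]] sprocket [[0.6129 0.1302 0.013 ]]
```

Careful with the scale: shifts go in shares of 62.5 mm and turns go in shares of 4 rad. That gives: -0.042 m is -0.672, -0.01 m is -0.16.

```bash
echo '{"dx":[0.64, 0.64, 0.64, 0.64, 0.64], "dy":[-0.672, -0.672, -0.672, -0.672, -0.672], "dz":[-0.16, -0.16, -0.16, -0.16, -0.16], "twist":[0, 0, 0, 0, 0]}' | python3 jog.py 1.0 && echo '{"dx":[0.64, 0.64, 0.448, 0.448, 0.448], "dy":[-0.672, -0.672, -0.8, -0.8, -0.8], "dz":[-0.16, -0.16, 0, 0, 0], "twist":[0, 0, -0.045, -0.045, -0.045]}' | python3 jog.py
```

```text
time: 0.72
tool_pos: [0.3591, -0.355, 0.2811]
tcp_rot: [-3.084, -0.595, 0.0]
wrist_force: [0.8, 0.6, -0.3]
width: 1.0
grip_force: 0.0
time: 1.35
tool_pos: [0.3927, -0.0775, 0.3009]
tcp_rot: [-2.809, -1.405, -0.0]
wrist_force: [0.6, 0.2, 0.1]
width: 0.999
grip_force: 0.0
```

Converted, 0.054 m is 0.864, -0.024 m is -0.384.

```bash
echo '{"dx":[0.864, 0.864, 0.864, 0.864, 0.864], "dy":[-0.384, -0.384, -0.384, -0.384, -0.384], "dz":[0, 0, 0, 0, 0], "twist":[0, 0, 0, 0, 0]}' | python3 jog.py && echo '{"dx":[0, 0, 0, 0, 0], "dy":[0, 0, 0, 0, 0], "dz":[0, 0, 0, 0, 0], "twist":[-0.0465, -0.0465, -0.0465, -0.0465, -0.0465]}' | python3 jog.py && echo '{"dx":[0, 0, 0, 0, 0], "dy":[0, 0, 0, 0, 0], "dz":[0.32, 0.32, 0.32, 0.32, 0.32], "twist":[-0.0465, -0.0465, -0.0465, -0.0465, -0.0465]}' | python3 jog.py && echo '{"dx":[0, 0, 0, 0, 0], "dy":[0, 0, 0, 0, 0], "dz":[0, 0, 0, 0, 0], "twist":[-0.0465, -0.0465, -0.0465, -0.0465, -0.0465]}' | python3 jog.py && echo '{"dx":[0, 0], "dy":[0, 0], "dz":[0, 0], "twist":[-0.0465, 0]}' | python3 jog.py
python3 - <<'E'
from h import *
s=bot.read_state();i=camera_info("wrist");im=read_camera("wrist");cv2.imwrite("pics/w.png",im[:,:,::-1])
print(s["tool_pos"],s["tcp_rot"],s["q"])
r=cv2.Rodrigues(s["tcp_rot"])[0];print(r, np.degrees(np.arctan2(r[1,1],r[0,1])))
E
```

```text
time: 1.98
tool_pos: [0.4605, 0.2102, 0.301]
tcp_rot: [2.813, 1.398, -0.0]
wrist_force: [0.9, -1.0, -0.1]
width: 0.996
grip_force: 0.0
time: 2.6
tool_pos: [0.4603, 0.2082, 0.3007]
tcp_rot: [-1.88, -2.516, 0.001]
wrist_force: [-0.6, -0.3, 0.3]
width: 1.003
grip_force: 0.0
time: 3.22
tool_pos: [0.4602, 0.2081, 0.2002]
tcp_rot: [-0.553, -3.092, 0.001]
wrist_force: [0.6, -0.5, 0.2]
width: 1.001
grip_force: 0.0
time: 3.85
tool_pos: [0.4602, 0.2081, 0.2008]
tcp_rot: [0.893, -3.011, 0.0]
wrist_force: [-0.1, 0.6, -0.0]
width: 0.996
grip_force: 0.0
time: 4.1
tool_pos: [0.4603, 0.2081, 0.2008]
tcp_rot: [1.156, -2.92, -0.0]
wrist_force: [-0.1, -0.9, 0.1]
width: 1.0
grip_force: 0.0
[0.4603 0.2081 0.2008] [ 1.1564 -2.9201 -0.    ] [ 0.3752 -0.0371  1.9947  0.      1.1848 -1.9497]
[[-0.7288 -0.6847 -0.0008]
 [-0.6847  0.7288 -0.0003]
 [ 0.0008  0.0003 -1.    ]] 133.21034114857997
```

View pics/w.png

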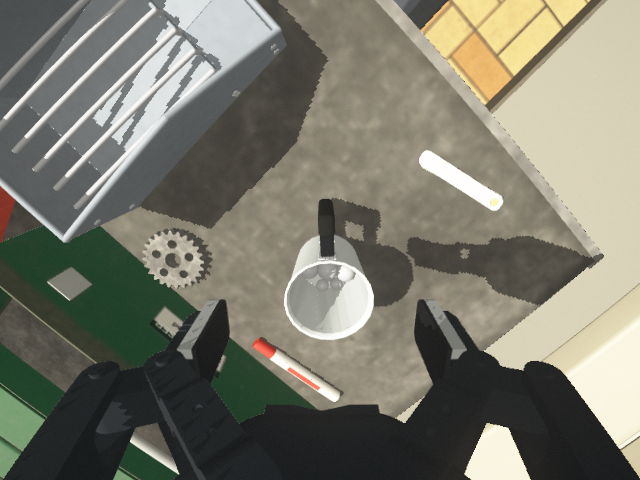

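The wrist view shows the rim centred at about (329,298), with the handle spanning (327,200) to (326,250), on the gripper's centre column. I'll check this against the measured jug pose.

Run:
```python
from h import *
i=camera_info("wrist")
c=ray(i,[[329,298.5]],.09)[0];print("rim",c, "handle axis line pts",ray(i,[[327,225],[327,205]],.082),ray(i,[[327,200]],.014))
im=cv2.imread("pics/w.png")[195:262,310:345].astype(int)
for v in range(0,66,5):
    u=np.where(im[v].max(1)<45)[0]; print(v+195,(u.min()+310,u.max()+310) if len(u) else None,end="; ")
for a in(-136.6,-134.5,-138):
    d=np.radians(a);e=np.array([np.cos(d),np.sin(d)]);o=np.array([.5045,.2525])
    P=[[*(o+e*r),z] for r,z in((.056,.082),(.076,.082),(.056,.014),(.076,.014))]+[[*o,.09]]
    print(a,proj(i,P).round(1).tolist())
```

```text
rim [0.5007 0.2541 0.09  ] handle axis line pts [[0.4553 0.209  0.082 ]
 [0.443  0.1974 0.082 ]] [[0.4504 0.2058 0.014 ]]
195 None; 200 (np.int64(320), np.int64(330)); 205 (np.int64(319), np.int64(332)); 210 (np.int64(319), np.int64(332)); 215 (np.int64(323), np.int64(333)); 220 (np.int64(332), np.int64(334)); 225 (np.int64(332), np.int64(334)); 230 (np.int64(333), np.int64(334)); 235 (np.int64(332), np.int64(332)); 240 None; 245 None; 250 None; 255 None; 260 None; -136.6 [[324.4, 236.1], [324.3, 212.9], [323.8, 214.7], [323.8, 195.5], [324.6, 300.2]]
-134.5 [[321.9, 236.2], [320.9, 213.0], [321.9, 214.7], [321.0, 195.6], [324.6, 300.2]]
-138 [[326.0, 236.1], [326.6, 212.9], [325.2, 214.7], [325.6, 195.5], [324.6, 300.2]]
```

Converted, 0.05 m is 0.8, 0.04 m is 0.64.

```bash
echo '{"dx":[0.032, 0, 0, 0, 0], "dy":[0.04, 0, 0, 0, 0], "dz":[0.8, 0.8, 0.64, 0.544, 0], "twist":[0, 0, 0, 0, 0]}' | python3 jog.py && echo '{"dx":[0, 0, 0, 0, 0], "dy":[0, 0, 0, 0, 0], "dz":[0, 0, 0, 0, 0], "twist":[0, 0, 0, 0, 0]}' | python3 jog.py 0.0 80
```

```text
time: 4.78
tool_pos: [0.4544, 0.2075, 0.0244]
tcp_rot: [1.153, -2.914, -0.0]
wrist_force: [-0.8, -0.1, 0.7]
width: 0.999
grip_force: 0.0
time: 5.4
tool_pos: [0.4581, 0.2092, 0.0284]
tcp_rot: [-1.159, 2.918, 0.001]
wrist_force: [-1.2, 0.2, 6.9]
width: 0.157
grip_force: 77.9
```

Converted, -0.04 m is -0.64, -0.03 m is -0.48.

```bash
echo '{"dx":[0, 0, 0, 0, 0], "dy":[0, 0, 0, 0, 0], "dz":[-0.32, -0.48, -0.64, -0.64, -0.32], "twist":[0, 0, 0, 0, 0]}' | python3 jog.py
python3 - <<'E'
from h import *
b=read_camera("side");cv2.imwrite("pics/s2.png",cv2.resize(b[100:300,220:440,::-1],None,fx=2.5,fy=2.5))
print(bot.read_state()["tool_pos"],bot.read_state()["torque"],bot.read_state()["wrist_force"])
E
```

```text
time: 6.02
tool_pos: [0.4577, 0.2086, 0.1788]
tcp_rot: [-1.159, 2.919, -0.0]
wrist_force: [-0.1, -0.1, -4.1]
width: 0.152
grip_force: 78.5
[0.4588 0.2091 0.181 ] [-0.1242  0.1267 -0.0105] [ 1.2271  0.6766 -2.9728]
```

View pics/s2.png

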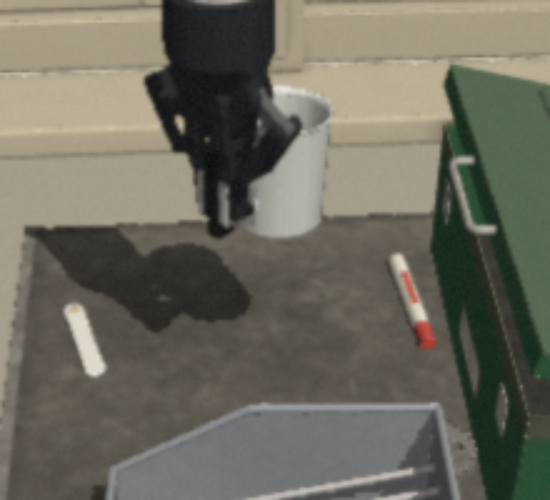

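The jug lifted upright with no tilt. Next I'll turn it so the handle is on the far-left side and the mouth side faces the grader.

Converted, 0.18 rad / 4 = 0.045.

```bash
echo '{"dx":[0, 0, 0, 0, 0], "dy":[0, 0, 0, 0, 0], "dz":[0, 0, 0, 0, 0], "twist":[0.025, 0.045, 0.045, 0.045, 0.045]}' | python3 jog.py && echo '{"dx":[0, 0, 0, 0, 0], "dy":[0, 0, 0, 0, 0], "dz":[0, 0, 0, 0, 0], "twist":[0.045, 0.045, 0.045, 0.045, 0.045]}' | python3 jog.py && echo '{"dx":[0, 0, 0, 0, 0], "dy":[0, 0, 0, 0, 0], "dz":[0, 0, 0, 0, 0], "twist":[0.045, 0.045, 0.045, 0.039, 0]}' | python3 jog.py
python3 - <<'E'
from h import *
s=bot.read_state();r=cv2.Rodrigues(s["tcp_rot"])[0];print(s["tool_pos"],r.round(3),np.degrees(np.arctan2(r[1,1],r[0,1])),s["q"])
E
```

```text
time: 6.7
tool_pos: [0.4559, 0.2081, 0.1751]
tcp_rot: [-0.11, -3.136, 0.002]
wrist_force: [0.3, 0.3, -5.0]
width: 0.155
grip_force: 78.3
time: 7.32
tool_pos: [0.456, 0.2082, 0.1751]
tcp_rot: [-1.463, -2.777, 0.004]
wrist_force: [0.5, 0.3, -4.9]
width: 0.154
grip_force: 78.3
time: 7.95
tool_pos: [0.4564, 0.2083, 0.1755]
tcp_rot: [-2.316, -2.121, 0.004]
wrist_force: [-0.6, 0.4, -3.2]
width: 0.154
grip_force: 78.6
[0.4564 0.2083 0.1755] [[ 0.087  0.996 -0.003]
 [ 0.996 -0.087 -0.001]
 [-0.001 -0.002 -1.   ]] -5.0173981283109415 [ 0.3783 -0.0208  2.0277  0.0002  1.1373  0.4658]
```

Converted, 0.03 m is 0.48, 0.028 m is 0.448, -0.017 rad / 4 = -0.0043.

```bash
echo '{"dx":[-0.096, -0.128, -0.112, 0, 0], "dy":[0.4, 0.48, 0.416, 0, 0], "dz":[0, 0, 0.32, 0.448, 0], "twist":[-0.0043, 0, 0, 0, 0]}' | python3 jog.py && echo '{"dx":[0, 0], "dy":[0, 0], "dz":[0, 0], "twist":[0, 0]}' | python3 jog.py - 30
python3 - <<'E'
from h import *
s=bot.read_state();r=cv2.Rodrigues(s["tcp_rot"])[0];print(s["tool_pos"],np.degrees(np.arctan2(r[1,1],r[0,1])))
x=np.array([np.cos(np.radians(-4.05)),np.sin(np.radians(-4.05))]);d=s["tool_pos"][:2]-[.4967,-.01]
print("grader",d@x,d@[-x[1],x[0]])
b=read_camera("side");a=read_camera("scene");cv2.imwrite("pics/s3.png",np.hstack([cv2.resize(q[:,:,::-1],None,fx=2,fy=2) for q in(b[150:350,250:430],a[170:370,270:470])]))
E
```

```text
time: 8.57
tool_pos: [0.5336, 0.1804, 0.1254]
tcp_rot: [-2.295, -2.139, 0.011]
wrist_force: [-0.6, -0.6, -4.3]
width: 0.157
grip_force: 79.4
time: 8.82
tool_pos: [0.5374, 0.182, 0.1307]
tcp_rot: [2.298, 2.141, 0.004]
wrist_force: [-0.3, -0.2, -4.8]
width: 0.156
grip_force: 79.5
[0.5374 0.182  0.1307] -4.065197365112729
grader 0.02703738568381658 0.19437104257858237
```

View pics/s3.png

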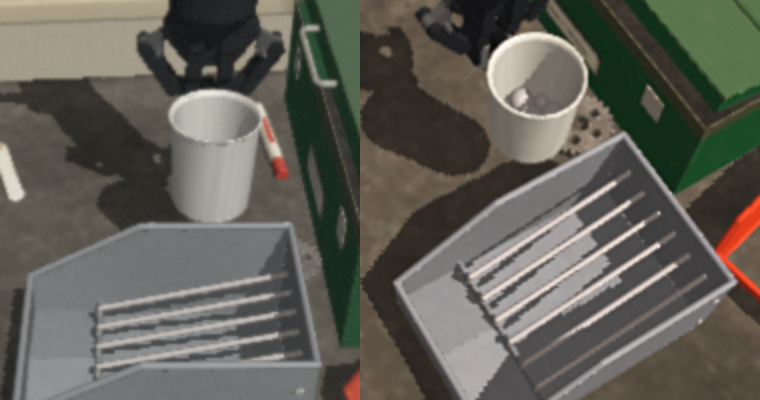

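The jug is upright beside the grader's left wall, with the balls still inside. Next I'll push its foot against the wall's top edge and follow an arc, so it pivots in the pads.

Converted, -0.008 m is -0.128, -0.006 m is -0.096.

```bash
echo '{"dx":[-0.128, -0.096, -0.048, 0], "dy":[0, 0, 0, 0], "dz":[0.032, 0, -0.032, 0], "twist":[0, 0, 0, 0]}' | python3 jog.py 0.0 50; echo '{"dx":[-0.048, -0.048, -0.064, -0.064, 0], "dy":[0, 0, 0, 0, 0], "dz":[-0.112, -0.112, -0.112, -0.112, 0], "twist":[0, 0, 0, 0, 0]}' | python3 jog.py
cat > t.py <<'E'
from h import *
s=bot.read_state();r=cv2.Rodrigues(s["tcp_rot"])[0]
x=np.array([np.cos(np.radians(-4.05)),np.sin(np.radians(-4.05))]);d=s["tool_pos"][:2]-[.4967,-.01]
print("t",s["time"],"grader x",d@x,"f",d@[-x[1],x[0]]-.078,"h",s["tool_pos"][2]+.0187-.115,"F",s["wrist_force"],"T",s["torque"],"down",r[:,2])
E
python3 t.py
```

```text
time: 9.43
tool_pos: [0.5367, 0.1677, 0.1305]
tcp_rot: [-2.3, -2.136, -0.012]
wrist_force: [0.8, 10.9, -4.4]
width: 0.157
grip_force: 77.9
time: 10.05
tool_pos: [0.5352, 0.1526, 0.1589]
tcp_rot: [-2.3, -2.137, -0.008]
wrist_force: [-1.5, 7.8, -0.7]
width: 0.153
grip_force: 78.6
t 10.05 grader x 0.02692374727000337 f 0.0869334440119298 h 0.06260845193416241 F [-1.4863  7.8241 -0.6668] T [ 1.5489  0.1733 -0.0463] down [ 0.0025  0.0051 -1.    ]
```

Run:
```python
from h import *
b=read_camera("side");a=read_camera("scene");cv2.imwrite("pics/s4.png",np.hstack([cv2.resize(q[:,:,::-1],None,fx=2,fy=2) for q in(b[130:330,250:430],a[150:350,270:470])]))
```

```text
(no output)
```

View pics/s4.png

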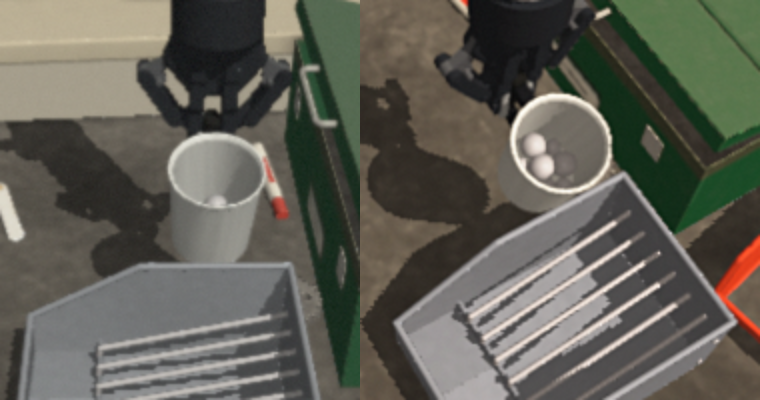

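Both views show the jug tilted about 20° with the balls shifted and its foot still braced behind the wall, so the pivoting works. I'll continue along the arc.

```bash
echo '{"dx":[-0.096, -0.096, -0.096, -0.112, 0], "dy":[0, 0, 0, 0, 0], "dz":[-0.096, -0.08, -0.08, -0.08, 0], "twist":[0, 0, 0, 0, 0]}' | python3 jog.py; python3 t.py; echo '{"dx":[-0.112, -0.112, 0], "dy":[0, 0, 0], "dz":[-0.08, -0.064, 0], "twist":[0, 0, 0]}' | python3 jog.py; python3 t.py
```

```text
time: 10.78
tool_pos: [0.5337, 0.1279, 0.1805]
tcp_rot: [-2.3, -2.137, -0.01]
wrist_force: [-0.8, 8.6, 1.3]
width: 0.156
grip_force: 78.6
t 10.775 grader x 0.027191010062458627 f 0.06215023392005052 h 0.08417859027839548 F [-0.7853  8.6383  1.2504] T [ 1.749   0.0894 -0.0514] down [ 0.0035  0.0059 -1.    ]
time: 11.15
tool_pos: [0.5328, 0.1138, 0.1895]
tcp_rot: [-2.3, -2.137, -0.01]
wrist_force: [0.7, 6.7, 2.1]
width: 0.15
grip_force: 78.9
t 11.15 grader x 0.027242837044518534 f 0.04806139264726973 h 0.09324507121074758 F [0.7432 6.7041 2.1387] T [ 1.7334  0.114  -0.0462] down [ 0.0037  0.0057 -1.    ]
```

Converted, -0.007 m is -0.112, -0.006 m is -0.096.

```bash
echo '{"dx":[-0.096, -0.112, -0.112, -0.112, -0.112], "dy":[0, 0, 0, 0, 0], "dz":[-0.048, -0.048, -0.032, -0.032, -0.016], "twist":[0, 0, 0, 0, 0]}' | python3 jog.py; echo '{"dx":[-0.112, -0.112, -0.096, 0, 0], "dy":[0, 0, 0, 0, 0], "dz":[0, 0, 0, 0, 0], "twist":[0, 0, 0, 0, 0]}' | python3 jog.py; python3 t.py;  echo '{"dx":[-0.112, -0.112, -0.112, -0.096, 0], "dy":[0, 0, 0, 0, 0], "dz":[0.016, 0.016, 0.032, 0.032, 0], "twist":[0, 0, 0, 0, 0]}' | python3 jog.py; python3 t.py
```

```text
time: 11.78
tool_pos: [0.529, 0.077, 0.1985]
tcp_rot: [2.299, 2.14, -0.001]
wrist_force: [-0.4, -0.3, -4.8]
width: 0.155
grip_force: 78.0
time: 12.4
tool_pos: [0.5277, 0.0579, 0.1982]
tcp_rot: [-2.3, -2.14, -0.0]
wrist_force: [0.5, 0.0, -4.0]
width: 0.152
grip_force: 78.1
t 12.4 grader x 0.02615456772098357 f -0.008110416415017058 h 0.10193473064510576 F [ 0.5289  0.043  -4.0489] T [ 0.072  -0.0182 -0.0557] down [-0.0001  0.0002 -1.    ]
time: 13.02
tool_pos: [0.5255, 0.0303, 0.1919]
tcp_rot: [-2.301, -2.139, 0.001]
wrist_force: [-0.2, 0.6, -4.9]
width: 0.157
grip_force: 78.0
t 13.025 grader x 0.02586415153927167 f -0.03574338832495817 h 0.09562661997819917 F [-0.1858  0.6414 -4.8959] T [ 0.0906 -0.025   0.0375] down [-0.0007 -0.     -1.    ]
```

The contact force vanished near f = 20 mm, so the foot slipped over the wall. The measured weight shows the balls are still in the jug. I'll lift, back out and re-engage with more overlap.

Careful with the scale: shifts go in shares of 62.5 mm and turns go in shares of 4 rad. That gives: 0.035 m is 0.56, 0.03 m is 0.48.

```bash
echo '{"dx":[0, 0, 0.48, 0.56, 0.56], "dy":[0, 0, 0, 0, 0], "dz":[-0.24, -0.24, 0, 0, 0], "twist":[0, 0, 0, 0, 0]}' | python3 jog.py; echo '{"dx":[0.08, 0, 0, 0], "dy":[0, 0, 0, 0], "dz":[0.16, 0.24, 0.08, 0], "twist":[0, 0, 0, 0]}' | python3 jog.py; python3 t.py; for k in 1; do echo '{"dx":[-0.048, -0.048], "dy":[0, 0], "dz":[0, 0], "twist":[0, 0]}' | python3 jog.py; python3 t.py; done
```

```text
time: 13.65
tool_pos: [0.5339, 0.1319, 0.2243]
tcp_rot: [2.299, 2.139, 0.004]
wrist_force: [0.5, 0.7, -4.3]
width: 0.158
grip_force: 78.0
time: 14.15
tool_pos: [0.5326, 0.1346, 0.1913]
tcp_rot: [-2.3, -2.138, 0.003]
wrist_force: [-0.3, 0.0, -4.1]
width: 0.154
grip_force: 78.0
t 14.15 grader x 0.025625400480145746 f 0.06879779766656406 h 0.09495405489763585 F [-0.336   0.0187 -4.093 ] T [ 0.152  -0.0758 -0.0275] down [-0.002  -0.0006 -1.    ]
time: 14.4
tool_pos: [0.5333, 0.1291, 0.1928]
tcp_rot: [2.3, 2.139, 0.001]
wrist_force: [0.2, 0.5, -4.3]
width: 0.152
grip_force: 78.1
t 14.4 grader x 0.026665238428007543 f 0.06332851423308207 h 0.09654180602409394 F [ 0.2415  0.5083 -4.2543] T [0.0577 0.0287 0.0066] down [ 0.001  0.    -1.   ]
```

Converted, 0.005 m is 0.08, -0.003 m is -0.048.

```bash
echo '{"dx":[-0.032, -0.048, 0], "dy":[0, 0, 0], "dz":[0.08, 0.032, 0], "twist":[0, 0, 0]}' | python3 jog.py; python3 t.py;  echo '{"dx":[-0.048, -0.048, 0], "dy":[0, 0, 0], "dz":[0, 0, 0], "twist":[0, 0, 0]}' | python3 jog.py; python3 t.py
```

```text
time: 14.78
tool_pos: [0.5321, 0.1243, 0.1848]
tcp_rot: [-2.3, -2.139, 0.001]
wrist_force: [-0.7, -0.0, -4.7]
width: 0.156
grip_force: 78.1
t 14.775 grader x 0.025871650498232004 f 0.058513857593301286 h 0.08849966118421455 F [-0.731  -0.006  -4.6671] T [0.1182 0.0163 0.0011] down [-0.0009 -0.0002 -1.    ]
time: 15.15
tool_pos: [0.5321, 0.1185, 0.1854]
tcp_rot: [2.3, 2.14, 0.0]
wrist_force: [-0.4, 0.1, -3.7]
width: 0.151
grip_force: 78.0
t 15.15 grader x 0.026268094262326944 f 0.05264020528881237 h 0.08907579703859385 F [-0.4098  0.0597 -3.7029] T [ 0.1031 -0.0132 -0.015 ] down [ 0.0001  0.     -1.    ]
```

Run:
```python
from h import *
b=read_camera("side");a=read_camera("scene");cv2.imwrite("pics/s5.png",np.hstack([cv2.resize(q[:,:,::-1],None,fx=2,fy=2) for q in(b[130:330,250:430],a[150:350,270:470])]))
```

```text
(no output)
```

View pics/s5.png

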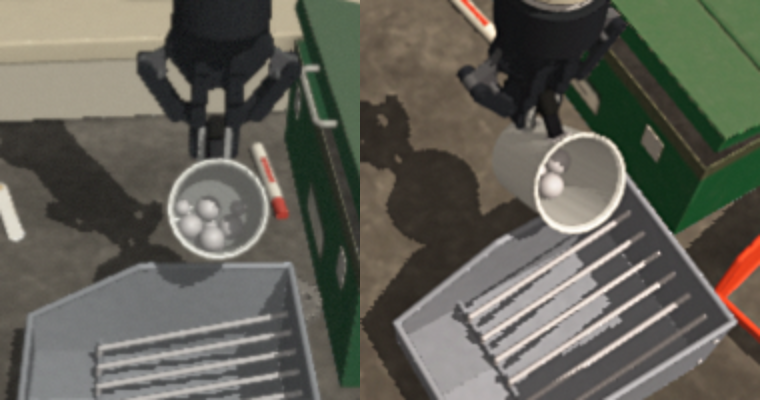

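The views show the jug tilted about 45–50° over the wall with all the balls in it. I'll continue with more overlap, checking contact as I go.

Converted, -0.006 m is -0.096, -0.004 m is -0.064.

```bash
echo '{"dx":[-0.064, -0.048, -0.096, 0], "dy":[0, 0, 0, 0], "dz":[0, -0.032, -0.048, 0], "twist":[0, 0, 0, 0]}' | python3 jog.py; python3 t.py;  echo '{"dx":[-0.096, -0.096, 0], "dy":[0, 0, 0], "dz":[-0.032, -0.032, 0], "twist":[0, 0, 0]}' | python3 jog.py; python3 t.py
```

```text
time: 15.75
tool_pos: [0.5315, 0.1052, 0.1908]
tcp_rot: [2.3, 2.139, 0.001]
wrist_force: [-0.6, -0.0, -4.4]
width: 0.154
grip_force: 78.1
t 15.75 grader x 0.02657312382024796 f 0.039398481200867835 h 0.09452408236490585 F [-0.5655 -0.0215 -4.3797] T [ 0.0974 -0.0815  0.0387] down [ 0.001  0.    -1.   ]
time: 16.12
tool_pos: [0.5309, 0.0943, 0.1955]
tcp_rot: [-2.301, -2.139, -0.004]
wrist_force: [-1.1, 4.8, 0.4]
width: 0.153
grip_force: 78.7
t 16.125 grader x 0.026733270146972993 f 0.02846800139241032 h 0.09918064544851073 F [-1.0921  4.8112  0.3777] T [1.0117 0.17   0.0066] down [ 0.0016  0.002  -1.    ]
```

Converted, -0.006 m is -0.096, -0.001 m is -0.016.

```bash
echo '{"dx":[-0.096, -0.096, 0], "dy":[0, 0, 0], "dz":[-0.016, -0.016, 0], "twist":[0, 0, 0]}' | python3 jog.py; python3 t.py;  echo '{"dx":[-0.112, -0.112, 0], "dy":[0, 0, 0], "dz":[0, 0, 0], "twist":[0, 0, 0]}' | python3 jog.py; python3 t.py
```

```text
time: 16.5
tool_pos: [0.5304, 0.0834, 0.1979]
tcp_rot: [-2.3, -2.139, -0.007]
wrist_force: [-0.6, 6.7, 1.3]
width: 0.153
grip_force: 79.1
t 16.5 grader x 0.026996696032061354 f 0.01754868480530039 h 0.10161433984369343 F [-0.6203  6.6536  1.327 ] T [ 1.7369  0.1676 -0.0134] down [ 0.0027  0.0037 -1.    ]
time: 16.88
tool_pos: [0.5297, 0.0696, 0.1987]
tcp_rot: [-2.3, -2.139, -0.008]
wrist_force: [-0.6, 7.8, 4.2]
width: 0.153
grip_force: 79.7
t 16.875 grader x 0.027255662736066357 f 0.0036963138169845977 h 0.1023675594304763 F [-0.5794  7.8446  4.1734] T [1.9452 0.3674 0.0552] down [ 0.0034  0.0041 -1.    ]
```

Converted, -0.007 m is -0.112, 0.001 m is 0.016.

```bash
echo '{"dx":[-0.112, -0.112, -0.112, 0], "dy":[0, 0, 0, 0], "dz":[0, 0.016, 0.016, 0], "twist":[0, 0, 0, 0]}' | python3 jog.py; python3 t.py;  echo '{"dx":[-0.112, -0.096, 0], "dy":[0, 0, 0], "dz":[0.032, 0.032, 0], "twist":[0, 0, 0]}' | python3 jog.py; python3 t.py
```

```text
time: 17.38
tool_pos: [0.5287, 0.0482, 0.1972]
tcp_rot: [2.3, 2.139, 0.009]
wrist_force: [-1.4, 6.3, 6.5]
width: 0.152
grip_force: 84.9
t 17.375 grader x 0.027774139536616498 f -0.017653179616030634 h 0.1008626139657386 F [-1.3774  6.3361  6.5179] T [1.7538 0.1511 0.0247] down [ 0.0047  0.0033 -1.    ]
time: 17.75
tool_pos: [0.5289, 0.0343, 0.1943]
tcp_rot: [2.297, 2.137, 0.01]
wrist_force: [0.1, 2.4, 8.2]
width: 0.152
grip_force: 86.3
t 17.75 grader x 0.028990056342878538 f -0.03158186292386997 h 0.09800938532915508 F [0.0515 2.3528 8.151 ] T [1.13   0.0301 0.0284] down [ 0.0074  0.0012 -1.    ]
```

Converted, -0.006 m is -0.096, 0.003 m is 0.048.

```bash
echo '{"dx":[-0.096, -0.096, -0.096, 0], "dy":[0, 0, 0, 0], "dz":[0.032, 0.048, 0.048, 0], "twist":[0, 0, 0, 0]}' | python3 jog.py; python3 t.py; echo '{"dx":[0, 0, 0, 0, 0], "dy":[0, 0, 0, 0, 0], "dz":[0, -0.16, -0.16, 0, 0], "twist":[0, 0, 0, 0, 0]}' | python3 jog.py; python3 t.py
cat > balls.py <<'E'
import sys
from h import *
# bright/greyish blobs inside the grader, from scene+wrist; just save the crop
for n in("scene","side"):
    im=read_camera(n);cv2.imwrite(f"pics/{sys.argv[1]}_{n}.png",im[:,:,::-1])
E
python3 balls.py p1
```

```text
time: 18.25
tool_pos: [0.5232, 0.015, 0.1806]
tcp_rot: [-2.299, -2.138, 0.005]
wrist_force: [0.6, 0.4, -4.9]
width: 0.155
grip_force: 82.6
t 18.25 grader x 0.024673437827128848 f -0.051211890719794546 h 0.08429448940571589 F [ 0.6066  0.4152 -4.933 ] T [-0.0575  0.0212 -0.024 ] down [-0.0036 -0.0012 -1.    ]
time: 18.88
tool_pos: [0.5248, 0.016, 0.2026]
tcp_rot: [2.299, 2.14, 0.001]
wrist_force: [-0.1, 0.2, -4.5]
width: 0.149
grip_force: 82.6
t 18.875 grader x 0.02623663315229317 f -0.05009985354757795 h 0.10633275916411185 F [-0.1262  0.2265 -4.4936] T [-0.033  -0.0565  0.0145] down [ 0.0006 -0.     -1.    ]
```

The weight still reads about 4.4 N, so the balls are inside with the tilt just under 90°. I'll re-engage with more overlap and press further.

Converted, 0.018 m is 0.288, 0.003 m is 0.048.

```bash
echo '{"dx":[0.288, 0.288, 0, 0, 0], "dy":[0, 0, 0, 0, 0], "dz":[0, 0, 0.048, 0.048, 0], "twist":[0, 0, 0, 0, 0]}' | python3 jog.py; python3 t.py; echo '{"dx":[0, -0.048, 0], "dy":[0, 0, 0], "dz":[0.048, 0.032, 0], "twist":[0, 0, 0]}' | python3 jog.py; python3 t.py
```

```text
time: 19.6
tool_pos: [0.5268, 0.0517, 0.1957]
tcp_rot: [-2.299, -2.14, 0.002]
wrist_force: [-0.1, -0.4, -4.4]
width: 0.151
grip_force: 82.6
t 19.6 grader x 0.02567394947377842 f -0.014299718867914979 h 0.09935131679074573 F [-0.1052 -0.3567 -4.4391] T [-0.0145  0.0207 -0.0506] down [-0.0012 -0.0003 -1.    ]
time: 19.98
tool_pos: [0.5269, 0.0484, 0.1911]
tcp_rot: [-2.3, -2.139, 0.0]
wrist_force: [0.2, 1.0, -3.8]
width: 0.149
grip_force: 82.6
t 19.975 grader x 0.026030955387860304 f -0.017613847842599513 h 0.09479548728946231 F [ 0.1944  1.0162 -3.8147] T [-0.0168  0.0261  0.054 ] down [-0.0003 -0.0001 -1.    ]
```

Converted, 0.003 m is 0.048, -0.002 m is -0.032.

```bash
echo '{"dx":[0, -0.032, 0], "dy":[0, 0, 0], "dz":[0.048, 0.032, 0], "twist":[0, 0, 0]}' | python3 jog.py; python3 t.py; echo '{"dx":[-0.048, -0.048, 0], "dy":[0, 0, 0], "dz":[0.048, 0.032, 0], "twist":[0, 0, 0]}' | python3 jog.py; python3 t.py
```

```text
time: 20.35
tool_pos: [0.528, 0.0474, 0.1901]
tcp_rot: [2.3, 2.139, 0.005]
wrist_force: [-4.4, 1.9, 11.4]
width: 0.156
grip_force: 84.9
t 20.35 grader x 0.027170224519217415 f -0.018484624782833844 h 0.09380192193000424 F [-4.4089  1.8843 11.4297] T [0.5547 1.2548 0.0866] down [ 0.0029  0.0017 -1.    ]
time: 20.72
tool_pos: [0.5314, 0.0421, 0.1886]
tcp_rot: [2.296, 2.135, 0.018]
wrist_force: [-2.6, 2.1, 17.3]
width: 0.152
grip_force: 88.5
t 20.725 grader x 0.03098598041932767 f -0.023617585495775743 h 0.09228382470579456 F [-2.5504  2.1036 17.2766] T [1.039  0.363  0.0128] down [ 0.0127  0.003  -0.9999]
```

Converted, -0.006 m is -0.096, 0.003 m is 0.048.

```bash
echo '{"dx":[-0.096, -0.096, 0], "dy":[0, 0, 0], "dz":[0.032, 0.048, 0], "twist":[0, 0, 0]}' | python3 jog.py; python3 t.py; echo '{"dx":[-0.064, -0.064, 0], "dy":[0, 0, 0], "dz":[0.048, 0.048, 0], "twist":[0, 0, 0]}' | python3 jog.py; python3 t.py
```

```text
time: 21.1
tool_pos: [0.5318, 0.0292, 0.1842]
tcp_rot: [2.294, 2.133, 0.019]
wrist_force: [-0.9, -2.0, 19.8]
width: 0.152
grip_force: 86.2
t 21.1 grader x 0.03222849863209216 f -0.03643374577735527 h 0.0878742588257538 F [-0.9071 -1.954  19.8227] T [0.752  0.0673 0.0281] down [ 0.0152  0.0015 -0.9999]
time: 21.48
tool_pos: [0.5329, 0.02, 0.1799]
tcp_rot: [2.291, 2.13, 0.021]
wrist_force: [0.5, -5.6, 26.7]
width: 0.151
grip_force: 100.2
t 21.475 grader x 0.034040761312423076 f -0.04552728387177159 h 0.08364120179040792 F [ 0.4947 -5.5851 26.7446] T [ 0.2824 -0.0026 -0.1515] down [ 0.0191 -0.0009 -0.9998]
```

Converted, -0.015 m is -0.24, -0.01 m is -0.16.

```bash
echo '{"dx":[0, 0, 0, 0, 0], "dy":[0, 0, 0, 0, 0], "dz":[-0.16, -0.24, 0, 0, 0], "twist":[0, 0, 0, 0, 0]}' | python3 jog.py; python3 t.py; python3 balls.py p2
```

```text
time: 22.1
tool_pos: [0.5243, 0.021, 0.1942]
tcp_rot: [-2.299, -2.139, 0.002]
wrist_force: [0.3, -0.0, -2.9]
width: 0.153
grip_force: 93.7
t 22.1 grader x 0.0253453286491063 f -0.04514272054490126 h 0.09786673565296462 F [ 0.3321 -0.0435 -2.9403] T [-0.0617 -0.0284  0.0095] down [-0.002  0.    -1.   ]
```

```bash
cat > wt.py <<'E'
from h import *
f=[]
for k in range(6):
    read_camera("wrist") if k else None; f.append(bot.read_state()["wrist_force"][2])
print("Fz",np.mean(f),np.round(f,2))
E
python3 wt.py
```

```text
Fz -2.0741639648231365 [-2.63 -1.86 -1.43 -2.1  -2.49 -1.93]
```

Converted, -0.02 m is -0.32, -0.008 m is -0.128.

```bash
echo '{"dx":[-0.32, 0.32, -0.32, 0.32, 0], "dy":[0, 0, 0, 0, 0], "dz":[-0.128, 0, 0, 0, 0], "twist":[0, 0, 0, 0, 0]}' | python3 jog.py; python3 wt.py
python3 - <<'E'
from h import *
b=read_camera("side");a=read_camera("scene")
cv2.imwrite("pics/s6.png",np.hstack([cv2.resize(q[:,:,::-1],None,fx=2.2,fy=2.2,interpolation=2) for q in(b[160:395,250:425],a[150:385,280:465])]))
E
```

```text
time: 23.08
tool_pos: [0.5251, 0.0214, 0.2033]
tcp_rot: [-2.299, -2.141, -0.0]
wrist_force: [0.3, 0.8, -2.7]
width: 0.153
grip_force: 93.3
Fz -2.3725125296434624 [-2.7  -1.45 -1.98 -3.12 -2.89 -2.09]
```

View pics/s6.png

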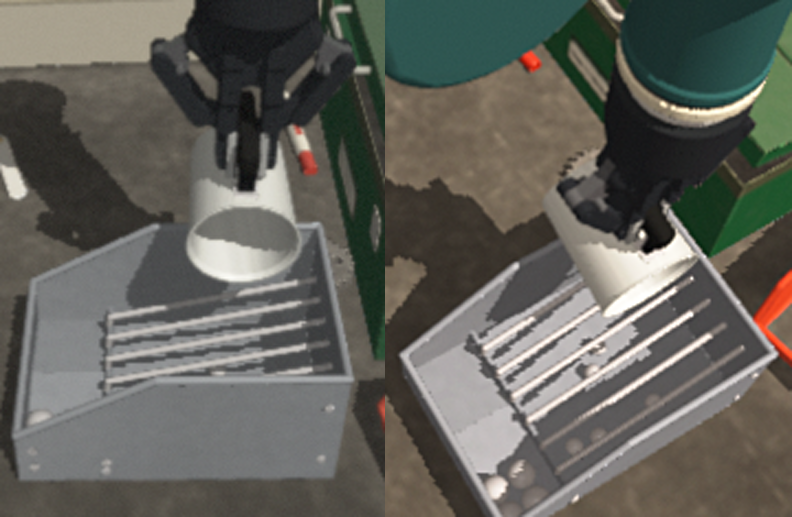

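All nine balls are out. In the scene half, four large balls are in the trough around (510,485), and five small ones are in the pan at about (575,445), (600,437), (653,400), (590,372) and (598,348). The jug's mouth looks empty in the side half. Next I'll right the jug by levering its rim end on the wall's top edge.

Converted, 0.033 m is 0.528, -0.02 m is -0.32.

```bash
echo '{"dx":[0, 0.48, 0.528, 0, 0], "dy":[0, 0, 0, 0, 0], "dz":[-0.32, 0, 0, 0.24, 0.112], "twist":[0, 0, 0, 0, 0]}' | python3 jog.py; python3 t.py; echo '{"dx":[0.048, 0.048, 0], "dy":[0, 0, 0], "dz":[0.048, 0.048, 0], "twist":[0, 0, 0]}' | python3 jog.py; python3 t.py
```

```text
time: 24.05
tool_pos: [0.5286, 0.0833, 0.1997]
tcp_rot: [-2.299, -2.14, 0.004]
wrist_force: [-0.4, -0.1, -1.2]
width: 0.153
grip_force: 93.3
t 24.05 grader x 0.02524078438738965 f 0.01731116480575101 h 0.10341092999049552 F [-0.411  -0.1437 -1.1617] T [-0.031   0.0209  0.0117] down [-0.0024 -0.0009 -1.    ]
time: 24.42
tool_pos: [0.53, 0.0896, 0.1952]
tcp_rot: [-2.3, -2.14, 0.0]
wrist_force: [0.7, 0.5, -1.8]
width: 0.154
grip_force: 93.3
t 24.425 grader x 0.026223054043686023 f 0.02368550562222345 h 0.0989167983054675 F [ 0.6522  0.5217 -1.8451] T [-0.0494 -0.0312  0.0075] down [-0.0001 -0.     -1.    ]
```

Converted, 0.003 m is 0.048, 0.001 m is 0.016.

```bash
echo '{"dx":[0.016, 0.016, 0], "dy":[0, 0, 0], "dz":[0.048, 0.048, 0], "twist":[0, 0, 0]}' | python3 jog.py; python3 t.py; echo '{"dx":[0.032, 0.032, 0], "dy":[0, 0, 0], "dz":[0.048, 0.048, 0], "twist":[0, 0, 0]}' | python3 jog.py; python3 t.py
```

```text
time: 24.8
tool_pos: [0.5313, 0.0913, 0.1929]
tcp_rot: [2.298, 2.138, 0.002]
wrist_force: [-4.1, -0.3, 12.3]
width: 0.15
grip_force: 93.7
t 24.8 grader x 0.02733761727878318 f 0.025512385345129437 h 0.09662372627145295 F [-4.1095 -0.3031 12.3206] T [-0.8194  1.218  -0.082 ] down [ 0.0029 -0.001  -1.    ]
time: 25.18
tool_pos: [0.5331, 0.0955, 0.1916]
tcp_rot: [2.296, 2.137, 0.007]
wrist_force: [-9.9, -1.4, 31.7]
width: 0.158
grip_force: 101.4
t 25.175 grader x 0.028881206775494443 f 0.02977219563442625 h 0.09528664027611226 F [-9.9269 -1.4286 31.7155] T [-1.3817  2.4389 -0.261 ] down [ 0.0071 -0.0008 -1.    ]
```

Converted, 0.005 m is 0.08, 0.002 m is 0.032.

```bash
echo '{"dx":[0.08, 0.08, 0.08, 0], "dy":[0, 0, 0, 0], "dz":[0, 0.032, 0.032, 0], "twist":[0, 0, 0, 0]}' | python3 jog.py; python3 t.py
```

```text
time: 25.68
tool_pos: [0.5342, 0.1106, 0.1862]
tcp_rot: [2.296, 2.137, 0.007]
wrist_force: [-5.9, -1.0, 24.0]
width: 0.154
grip_force: 102.6
t 25.675 grader x 0.028925840346066843 f 0.04499911149365467 h 0.08990817180622084 F [-5.9317 -0.9686 24.0142] T [-1.3757  1.6476 -0.2936] down [ 0.0071 -0.0007 -1.    ]
```

Converted, 0.007 m is 0.112, 0.006 m is 0.096.

```bash
echo '{"dx":[0.112, 0.096, 0.08, 0], "dy":[0, 0, 0, 0], "dz":[0.064, 0.064, 0.064, 0], "twist":[0, 0, 0, 0]}' | python3 jog.py; python3 t.py; echo '{"dx":[0.08, 0.064, 0.064, 0], "dy":[0, 0, 0, 0], "dz":[0.064, 0.064, 0.064, 0], "twist":[0, 0, 0, 0]}' | python3 jog.py; python3 t.py
```

```text
time: 26.18
tool_pos: [0.5363, 0.1309, 0.174]
tcp_rot: [2.298, 2.138, 0.014]
wrist_force: [-4.7, 5.3, 20.2]
width: 0.15
grip_force: 95.3
t 26.175 grader x 0.029563200498409586 f 0.06538064516280882 h 0.07768087158739657 F [-4.7406  5.2739 20.1588] T [-0.2531  1.0799 -0.2132] down [ 0.0088  0.0038 -1.    ]
time: 26.68
tool_pos: [0.5368, 0.1445, 0.1605]
tcp_rot: [2.299, 2.139, 0.014]
wrist_force: [-3.3, 7.4, 15.0]
width: 0.156
grip_force: 88.7
t 26.675 grader x 0.029053509796547125 f 0.07894843071409625 h 0.06421486102491365 F [-3.2604  7.3914 14.9846] T [ 0.2397  0.731  -0.1907] down [ 0.0075  0.0049 -1.    ]
```

Converted, 0.005 m is 0.08, 0.004 m is 0.064.

```bash
echo '{"dx":[0.064, 0.064, 0.048, 0.048, 0], "dy":[0, 0, 0, 0, 0], "dz":[0.08, 0.08, 0.08, 0.08, 0], "twist":[0, 0, 0, 0, 0]}' | python3 jog.py; python3 t.py; echo '{"dx":[0.032, 0.032, 0], "dy":[0, 0, 0], "dz":[0.096, 0.096, 0], "twist":[0, 0, 0]}' | python3 jog.py; python3 t.py
```

```text
time: 27.3
tool_pos: [0.5388, 0.1584, 0.1399]
tcp_rot: [2.297, 2.138, 0.016]
wrist_force: [-0.2, 6.9, 10.8]
width: 0.156
grip_force: 79.7
t 27.3 grader x 0.030145173277326166 f 0.09294525895481341 h 0.04359192795601623 F [-0.2209  6.8538 10.7888] T [ 0.2672 -0.0266  0.0526] down [ 0.0095  0.0047 -0.9999]
time: 27.68
tool_pos: [0.5398, 0.1633, 0.1281]
tcp_rot: [2.297, 2.139, 0.019]
wrist_force: [1.7, 10.0, 9.2]
width: 0.153
grip_force: 77.3
t 27.675 grader x 0.0307490946695693 f 0.09791820862651433 h 0.031765689628639 F [1.672  9.9742 9.2228] T [ 0.7847 -0.2571  0.1353] down [ 0.0109  0.0064 -0.9999]
```

Tilt is now about 38°. I'll move to clear bench and press the foot's edge down along the matching arc to level the jug.

Converted, 0.034 m is 0.544, -0.029 m is -0.464.

```bash
echo '{"dx":[0.048, 0.544, 0.544, 0.528, 0], "dy":[0, -0.464, -0.464, -0.464, 0], "dz":[-0.32, 0, 0, 0, 0.48], "twist":[0, 0, 0, 0, 0]}' | python3 jog.py; echo '{"dx":[0, 0, 0], "dy":[0, 0, 0], "dz":[0.4, 0.16, 0], "twist":[0, 0, 0]}' | python3 jog.py; python3 t.py; echo '{"dx":[0.032, 0.048, 0], "dy":[0, 0, 0], "dz":[0.064, 0.064, 0], "twist":[0, 0, 0]}' | python3 jog.py; python3 t.py
```

```text
time: 28.3
tool_pos: [0.4567, 0.2732, 0.116]
tcp_rot: [2.296, 2.143, 0.011]
wrist_force: [1.0, -0.8, -2.0]
width: 0.154
grip_force: 76.8
time: 28.68
tool_pos: [0.4562, 0.2698, 0.0787]
tcp_rot: [-2.3, -2.14, -0.001]
wrist_force: [-0.5, 0.3, -0.6]
width: 0.153
grip_force: 77.0
t 28.675 grader x -0.06015940149121576 f 0.19828227334531223 h -0.017557008540119254 F [-0.5075  0.286  -0.6483] T [ 0.0245  0.098  -0.0338] down [ 0.0004  0.0004 -1.    ]
time: 29.05
tool_pos: [0.4589, 0.2764, 0.0751]
tcp_rot: [2.3, 2.139, 0.009]
wrist_force: [-4.6, 0.0, 19.1]
width: 0.153
grip_force: 78.0
t 29.05 grader x -0.05791992408240742 f 0.2049703886609498 h -0.021196785627136325 F [-4.6386  0.0109 19.1022] T [-0.8225  1.2172 -0.1725] down [ 0.0047  0.0031 -1.    ]
```

Converted, 0.006 m is 0.096, 0.005 m is 0.08.

```bash
echo '{"dx":[0.096, 0.096, 0.096, 0], "dy":[0, 0, 0, 0], "dz":[0.064, 0.064, 0.08, 0], "twist":[0, 0, 0, 0]}' | python3 jog.py; python3 t.py; echo '{"dx":[0.096, 0.08, 0.08, 0], "dy":[0, 0, 0, 0], "dz":[0.08, 0.08, 0.08, 0], "twist":[0, 0, 0, 0]}' | python3 jog.py; python3 t.py
```

```text
time: 29.55
tool_pos: [0.4612, 0.2963, 0.0626]
tcp_rot: [2.301, 2.139, 0.015]
wrist_force: [-3.9, 4.7, 17.5]
width: 0.151
grip_force: 70.8
t 29.55 grader x -0.05706605943014974 f 0.22498271172127132 h -0.03373114158682798 F [-3.9173  4.7051 17.5297] T [ 0.0385  0.9199 -0.244 ] down [ 0.0071  0.0065 -1.    ]
time: 30.05
tool_pos: [0.4624, 0.3124, 0.0465]
tcp_rot: [-2.301, -2.139, -0.016]
wrist_force: [-1.8, 5.9, 10.6]
width: 0.153
grip_force: 63.5
t 30.05 grader x -0.05699846882214055 f 0.24114947662428787 h -0.04979159400014309 F [-1.7872  5.9272 10.637 ] T [ 0.4856  0.3328 -0.1407] down [ 0.0074  0.0069 -0.9999]
```

Converted, 0.005 m is 0.08, 0.004 m is 0.064.

```bash
echo '{"dx":[0.048, 0.048, 0.032, 0], "dy":[0, 0, 0, 0], "dz":[0.08, 0.08, 0.064, 0], "twist":[0, 0, 0, 0]}' | python3 jog.py; python3 t.py; echo '{"dx":[0.016, 0], "dy":[0, 0], "dz":[0.048, 0], "twist":[0, 0]}' | python3 jog.py; python3 t.py
```

```text
time: 30.55
tool_pos: [0.4639, 0.321, 0.0331]
tcp_rot: [2.301, 2.139, 0.019]
wrist_force: [0.1, 7.3, 11.6]
width: 0.152
grip_force: 59.5
t 30.55 grader x -0.05607624744075316 f 0.24984302181483303 h -0.0631777051704395 F [ 0.1161  7.2672 11.5918] T [ 0.4777  0.2431 -0.1212] down [ 0.0091  0.0081 -0.9999]
time: 30.8
tool_pos: [0.4645, 0.322, 0.031]
tcp_rot: [2.301, 2.138, 0.02]
wrist_force: [-1.8, 4.6, 16.0]
width: 0.152
grip_force: 59.6
t 30.8 grader x -0.055595451003084724 f 0.2508762385947056 h -0.06525348290855229 F [-1.8096  4.6199 15.978 ] T [ 0.423   0.6209 -0.1694] down [ 0.0098  0.0083 -0.9999]
```

Converted, 0.003 m is 0.048.

```bash
echo '{"dx":[0, 0], "dy":[0, 0], "dz":[0.048, 0], "twist":[0, 0]}' | python3 jog.py; python3 t.py; echo '{"dx":[0, 0, 0, 0, 0], "dy":[0, 0, 0, 0, 0], "dz":[0, 0, 0, 0, 0], "twist":[0, 0, 0, 0, 0]}' | python3 jog.py 0.5; python3 t.py
```

```text
time: 31.05
tool_pos: [0.4647, 0.3228, 0.0302]
tcp_rot: [-2.301, -2.138, -0.022]
wrist_force: [-6.3, 4.2, 30.0]
width: 0.16
grip_force: 60.9
t 31.05 grader x -0.05543757218835927 f 0.2517278581227337 h -0.06606540905530438 F [-6.3067  4.2371 29.9669] T [ 0.3297  1.4505 -0.1855] down [ 0.0099  0.0096 -0.9999]
time: 31.68
tool_pos: [0.4593, 0.3173, 0.022]
tcp_rot: [2.3, 2.14, -0.0]
wrist_force: [1.6, 0.9, 1.7]
width: 0.499
grip_force: 0.0
t 31.675 grader x -0.06045858647458074 f 0.24580052179110018 h -0.0742811047715398 F [1.5799 0.9422 1.729 ] T [ 0.1614 -0.1171  0.0198] down [-0.0001 -0.0002 -1.    ]
```

Converted, -0.05 m is -0.8, -0.04 m is -0.64.

```bash
echo '{"dx":[0, 0, 0, 0, 0.48], "dy":[0, 0, 0, 0, 0], "dz":[-0.32, -0.64, -0.8, -0.8, -0.32], "twist":[0, 0, 0, 0, 0]}' | python3 jog.py; echo '{"dx":[-0.32, -0.32, 0], "dy":[-0.8, -0.8, 0], "dz":[-0.32, 0, 0], "twist":[0, 0, 0]}' | python3 jog.py
python3 - <<'E'
from h import *
a=read_camera("scene");b=read_camera("side");w=read_camera("wrist")
for n,q in(("scene",a),("side",b),("wrist",w)): cv2.imwrite(f"pics/end_{n}.png",q[:,:,::-1])
i=camera_info("scene");j=camera_info("side")
for n,c,im in(("scene",i,a),("side",j,b)):
    u,v=proj(c,[.455,.252,.06])[0].astype(int); print(n,"expect",u,v)
    x0,y0=u-55,v-55; r=im[y0:v+55,x0:u+55].astype(int)
    m=((r.min(2)>105)&(r.max(2)-r.min(2)<40)).astype(np.uint8)
    k,l,s,ce=cv2.connectedComponentsWithStats(m)
    for q in range(1,k):
        if s[q,4]>150: print(s[q]+[x0,y0,0,0,0])
    m=(r.max(2)<38).astype(np.uint8);k,l,s,ce=cv2.connectedComponentsWithStats(m)
    for q in range(1,k):
        if s[q,4]>60: print("dark",s[q]+[x0,y0,0,0,0],ce[q]+[x0,y0])
    # expected outline of an upright jug, handle +y
    t=np.linspace(0,2*np.pi,40);o=np.array([.4545,.254])
    P=np.r_[np.c_[o[0]+.0395*np.cos(t),o[1]+.0395*np.sin(t),.09+0*t],np.c_[o[0]+.0335*np.cos(t),o[1]+.0335*np.sin(t),0*t]]
    p=proj(c,P);print("upright box",p.min(0),p.max(0)-p.min(0),"rim",p[:40].min(0),p[:40].max(0))
    g=proj(c,[[.343,.295,.01],[.6129,.1302,.013]]);print("gauge,sprocket px",g.round())
    old=cv2.imread("pics/a.png" if n=="scene" else "pics/b.png")[:,:,::-1].astype(int)
    for px in g.astype(int): 
        sl=np.s_[px[1]-22:px[1]+22,px[0]-22:px[0]+22]; print("diff",np.abs(im[sl].astype(int)-old[sl]).mean())
E
python3 t.py
```

```text
time: 32.3
tool_pos: [0.4624, 0.3467, 0.2055]
tcp_rot: [2.301, 2.137, 0.004]
wrist_force: [-0.2, 0.2, -0.2]
width: 0.503
grip_force: 0.0
time: 32.67
tool_pos: [0.3548, 0.3125, 0.2205]
tcp_rot: [-2.298, -2.141, 0.008]
wrist_force: [0.7, 0.3, 0.3]
width: 0.5
grip_force: 0.0
scene expect 274 213
[ 249  181   44   57 1498]
[219 238  18  20 183]
dark [252 173  10  15  90] [255.7556 179.4778]
upright box [250.9194 186.8133] [43.3584 57.1001] rim [250.9194 186.8133] [294.2778 223.563 ]
gauge,sprocket px [[216. 239.]
 [378. 232.]]
diff 2.0464876033057853
diff 1.515668044077135
side expect 306 224
[ 251  169  110   22 2093]
[ 287  198   39   55 1636]
[251 221  12  30 192]
[ 282  261   79   18 1053]
upright box [285.9019 200.9639] [39.2751 55.9091] rim [285.9019 200.9639] [325.177  223.4802]
gauge,sprocket px [[254. 234.]
 [392. 278.]]
diff 1.5519972451790633
diff 1.6225895316804408
t 32.825 grader x -0.16019618790574647 f 0.23604400623603577 h 0.12580710801592737 F [ 0.8363 -0.1645  0.2084] T [-0.0415 -0.0007  0.0088] down [ 0.0003 -0.0002 -1.    ]
```

The jug's outline matches an upright jug: 44×57 px against 43×57 expected in the scene view, and 39×55 against 39×56 in the side view. The gauge and sprocket areas are unchanged, and the arm is clear.

```bash
python3 -c "
from workcell import bot, read_camera, camera_info, finish_job
print(finish_job())"
```

```text
the job is handed in; nothing more can be done
None
```

The job is handed in at about 33 s of the 53 s allowed: the camera showed all five small balls in the pan and all four large ones in the trough, the empty jug stands upright on the bench, and the feeler gauge and sprocket have not moved.

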